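# Isolate the control panel and draw its timing relay for a look at the pins

### The job

The small control panel is on the desk for fault-finding: first turn its isolator handle to off (a quarter turn counter-clockwise, until the handle lies across the rail). Then pull the timing relay, the tall one with the dial on top, straight up out of its socket and turn it over onto its side, so that its pins can be inspected. Leave the other two relays plugged in, and finish while still holding the timing relay up in the gripper, still and on its side, at least 20 cm above the desk and clear of the panel and the printer.

Things in the scene. Friction and masses are not known exactly. Their poses are not given: they have to be found in the camera images.
- panel: The fixed control panel: aluminium plate 136 x 222 mm on four rubber feet, its top 21 mm above the desk. Origin under its centre, on the desk. Its y axis runs along the mounting rail; x runs across the rail, towards the grey wiring duct (20 mm wide at x = 51 mm, top 51 mm high). On the rail (x = 0): isolator at y = +68 mm (body 78 x 60 mm, 76 mm high), low terminals at y = +30 (55 mm high).
- socket_1 (a point): Centre of the face of the relay socket at the panel's right end, at y = -78 mm on the panel, 56 mm above the desk. The sockets are grey blocks, 39 mm along the rail and 76 mm across it. The three relays stand in the three sockets in any order.
- socket_2 (a point): The same point of the middle socket, at y = -38 mm on the panel.
- socket_3 (a point): The same point of the socket nearest the isolator, at y = +2 mm on the panel.
- isolator (a joint): Angle of the isolator handle: 0 = on, bar along the rail (the panel's y); 1.571 = off, bar across the rail (along the panel's x). It grows counter-clockwise seen from above, with a stop at each end. It starts on. A spring throws it over centre at 0.785: let go beyond 1.0, it snaps to off by itself. It takes at most 0.15 N m to turn.
- isolator_grip (a point): Point in the isolator's black handle, on its upright turning axis, 99 mm above the desk. The handle's bar is 44 mm long and 11 mm thick and stands from 85 to 109 mm above the desk, over a round boss; the point's y axis points along the bar.
- timer: The timing relay: black upright case 36 x 36 mm, 78 mm high, a round dial (23 mm wide, 8 mm high) on top, about 0.11 kg. Origin: centre of the case's underside, z to the dial. Below it eight steel pins and a post, 14 mm long, stand loosely in the socket: drawn up 14 mm it is free. Plugged in, its origin is 56 mm and its case top 134 mm above the desk, its x axis along the panel's x.
- relay_a: A plain plug-in relay to be left alone: clear cover 35 x 35 mm over a copper coil, 54 mm high, no dial, its top 110 mm above the desk. Origin at the centre of the underside of the case.
- relay_b: The other plain plug-in relay, like relay_a.
- printer: The black printer on the desk behind the panel to the right, 372 x 464 mm, 183 mm high; fixed. Origin under its centre.
Mind the look-alikes: they are no part of the job. What is shaped like the timer but yellow is not meant.

How it is judged:
On the way, in this order (a step that is already met when the one before it is completed fails the run):
1. the isolator is off while the timing relay is still in its socket (value of joint isolator above 1.42 rad and z of timer in the frame of panel below 0.062 m), for 0.2 s.
2. the timing relay is drawn clear of its socket (z of timer in the frame of panel above 0.075 m and contact force between the fingers and timer above 0.5 N), for 0.1 s.
At the end, for the whole second after the job is handed in: Isolator off (within 0.15 rad of its stop); timing relay held in the fingers (over 1 N), its underside over 17 cm above the desk, tipped over 55 degrees from upright, at rest (under 3 cm/s, 0.3 rad/s), touching neither panel, printer nor relays; other relays within 6 mm of their seats (value of joint isolator above 1.42 rad and height (world z) of timer above 0.17 m and angle between timer's own z axis and vertical above 0.96 rad and contact force between the fingers and timer above 1 N and linear speed of timer below 0.03 m/s and angular speed of timer below 0.3 rad/s and contact force between timer and panel below 0.2 N and contact force between timer and printer below 0.2 N and contact force between timer and relay_a below 0.2 N and contact force between timer and relay_b below 0.2 N and z of each of relay_a, relay_b in the frame of panel below 0.062 m); the arm keeps its last pose, push and grip.
It fails at once if the timing relay was drawn while the isolator was not off (z of timer in the frame of panel above 0.064 m and value of joint isolator below 1.27 rad).
It fails at once if the timing relay was levered sideways with its pins still in the socket instead of being pulled straight up (z of timer in the frame of panel below 0.062 m and angle between timer's own z axis and vertical above 0.25 rad).
It fails at once if one of the other relays was pulled out (z of any of relay_a, relay_b in the frame of panel above 0.064 m).
It also fails if it takes over 51 s, if anything falls off the work surface, if the arm or the gripper's body presses on something with over 40 N, if the wrist force passes 120 N, or if a joint passes its speed limit or range.

### The arm

A 6-joint arm with a two-finger parallel gripper is mounted at the origin on a cart in front of the work surface, level with it; the furniture and walls round the work are solid. World frame = base frame: x ahead of the robot, y to its left, z up, the work surface at z = 0. Lengths are in m, angles in rad, forces in N, time in s.
With the tool pointing down it reaches from about 0.25 to 0.775 m from the base axis. Payload 4 kg.
Tool frame: the origin (TCP) lies midway between the tips of the shut fingers; the grasp point (between the pads) lies 19 mm behind it (robot.tcp_to_grasp is the z of the grasp point in the tool frame, in m); z points along the fingers, y is the line along which they close (so a half turn about z gives the same grasp; the last joint's range is limited). The gripper opens to 94 mm and grips with 3 to 60 N. Pads are 16 mm wide; open, the fingers measure 119 mm over their backs; the gripper's body (75 mm by 177 mm) begins 78 mm behind the grasp point.
Start: joints at [-1.407, 0.087, 1.371, -0, 1.684, -0.103], TCP at [0.145, -0.531, 0.206] pointing down, gripper open.
Joint ranges: [-3.1, 3.1], [-0.76, 2.03], [0.27, 2.55], [-1.08, 4.22], [0.17, 2.65], [-2.57, 2.57]. Speed limits (rad/s): [2.79, 2.79, 3.14, 3.14, 3.14, 3.14].

### API

Orientations are given as [roll, pitch, yaw] about the fixed x, y, z axes, in that order (R = Rz(yaw) Ry(pitch) Rx(roll)).
In Python, from bench import robot gives the robot as it stands. The module is installed in compiled form; this text tells all that it offers.
- The arm moves only by the tool move_arm, never from a script. Its argument "motion" is one flat list of numbers, 7 for each row, row after row: the turn, a rotation vector about the tool's x, y, z in units of 45 degrees (1.0 is 45 degrees), then the shift along the tool's x, y, z in units of 100 mm (1.0 is 100 mm), then the opening, from 0 (shut) to 1 (fully open). A call has 1 to 12 rows; each row shifts and turns the commanded pose from where the row before left it, along the tool's axes as they then stand; what a row does not reach is not made up. A row lasts 1/12 s, in which the tool goes at most 41.7 mm and 7.16 degrees, less where a joint would pass 70% of its speed; a pose out of reach is approached as far as the arm can. A call with a number of a shift or a turn outside -1 to 1 is refused whole. A call with a gripper value outside its range is refused whole. The fingers move at their own pace and stop on an object; the grip force is fixed at half the most. Time passes only in rows, so rows that do not move let the fingers close. It gives the time, the measured TCP pose, the force, the opening and the grip force at its end, in the units of the state.
- robot.get_obs(): the state, without advancing time (a new reading comes with each control period).
- robot.snapshot(name): name is "scene" or "top"; returns the picture (480x640x3 uint8, red, green, blue); there is no depth.
- robot.get_calibration(name): a dict with "fx", "fy", "cx", "cy" (pixels), "k1" (the pictures are not rectified: a ray, as slopes to the right and down, at radius r is drawn at 1 + k1 r^2 times it, then the intrinsics apply), "R" (3x3) and "t" (3): a world point X has camera coordinates R X + t. Camera axes: x right, y down, z forward; pixel columns grow to the right and rows downward; lengths in m; the calibration is good to about 2 mm. A picture is of the moment at which its call begins. get_calibration takes no time and is no camera call.
- robot.close_job(): hands the job in; it is judged then, once.
The state is a dict: "time": time; "joint_positions": joint angles; "qvel": joint speeds; "joint_torque": joint torques, N m; "tool_pos": TCP position; "ee_rot": TCP orientation; "wrist_force": force on the tool from outside, world axes, zero at the start; "wrist_torque": the same for the moment, N m; "width": finger opening in m; "finger_force": force on a finger pad.
Only numpy, scipy, OpenCV 4.12 (cv2) and the standard library are available. Lean on these libraries where they do the work, as an engineer would, in place of code of your own. Each camera call takes 0.05 s, during which the arm holds its last target. There are 200 camera calls.

## Working session

There is one attempt and no reset: what is moved stays moved. The work goes in short steps, Python scripts to look and compute and a tool call to move; the robot and the scene stay as the last step left them, time stands still between calls to the robot, and variables do not carry over. Pictures are saved under pics/ and viewed, at most 10 in all, crops included, and the job is handed in when it is done.

Besides the shell and the picture viewer there is one more tool, called after ">>>" by a JSON object that holds its "method" and its "body", one argument or row to a line. move_arm: Moves the arm, as the interface text tells. Shifts and turns lie within -1 to 1; 1 stands for 100 mm of shift or 45 degrees of turn. Its arguments: {"type":"object","properties":{"motion":{"type":"array","items":{"type":"number"}}},"required":["motion"]}

```bash
mkdir -p pics
python3 - <<'E'
from bench import robot
import cv2
for n in ("top","scene"):
    cv2.imwrite(f"pics/{n}0.png",robot.snapshot(n)[:,:,::-1])
    c=robot.get_calibration(n); print(n,c)
print(robot.get_obs())
print(robot.tcp_to_grasp)
E
```

```text
top {'fx': 450.01844986677037, 'fy': 450.01844986677037, 'cx': 317.07692517769397, 'cy': 247.06221722911638, 'k1': 0.037823312919634956, 'R': array([[-0.0296859 , -0.99954217,  0.00584867],
       [-0.99494245,  0.02898655, -0.09617332],
       [ 0.09595975, -0.00867408, -0.99534742]]), 't': array([0.29816737, 0.59088003, 1.09903723])}
scene {'fx': 588.5336441691999, 'fy': 588.5336441691999, 'cx': 320.7830345341535, 'cy': 250.38268511097505, 'k1': 0.029615821042640274, 'R': array([[-0.87381735, -0.48621637,  0.00607277],
       [-0.38503093,  0.68423372, -0.61933464],
       [ 0.29697544, -0.54352356, -0.78510364]]), 't': array([0.67808585, 0.06274044, 1.1309496 ])}
{'time': 0.1, 'joint_positions': array([-1.40709795e+00,  8.78667313e-02,  1.37208479e+00,  2.61568333e-05,
        1.68358680e+00, -1.03115272e-01]), 'qvel': array([ 1.18508570e-03, -2.40051876e-04, -2.86532435e-03, -2.67214916e-05,
        1.17920495e-03, -1.33497408e-04]), 'joint_torque': array([ 2.10994134e-03, -3.41252124e+01, -3.03301048e+01,  7.19696190e-02,
        3.03722033e-02, -9.21030369e-05]), 'tool_pos': array([ 0.14492933, -0.53005846,  0.20443837]), 'ee_rot': array([-3.13966000e+00, -2.26130342e-04,  2.66816348e-01]), 'wrist_force': array([ 0.06625816, -0.62985565,  0.28868984]), 'wrist_torque': array([ 0.00433281, -0.01796161,  0.0280879 ]), 'finger_force': 0.0, 'width': 0.094120598439378}
-0.0188
```

View pics/top0.png

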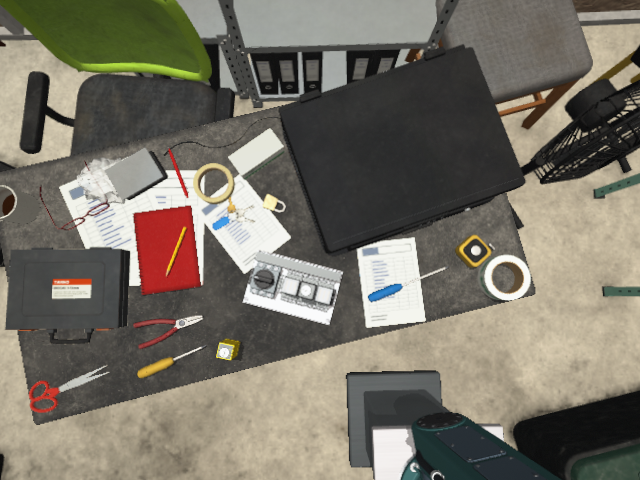

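View pics/scene0.png

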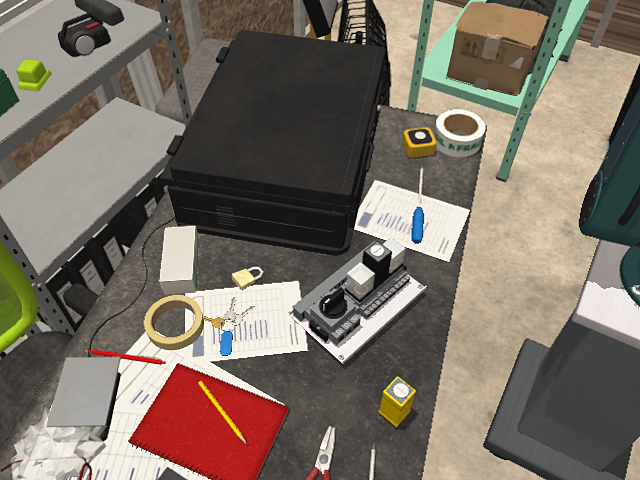

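Top view: the panel spans about (245–342, 250–323), with the isolator at (264,280) and relays near (290,286), (307,290) and (326,293). Scene view: a black, tall relay with a dial at (377,255). The yellow look-alike is at (228,350) in top and (398,400) in scene, so it is excluded by colour. One enlarged crop will confirm this.

Run:
```python
import cv2,numpy as np
a=cv2.imread("pics/top0.png")[245:330,238:348]; b=cv2.imread("pics/scene0.png")[230:365,285:435]
f=lambda i,k:cv2.resize(i,None,fx=k,fy=k,interpolation=cv2.INTER_CUBIC)
A=f(a,3.6);B=f(b,2.65)
h=max(A.shape[0],B.shape[0]);p=lambda i:cv2.copyMakeBorder(i,0,h-i.shape[0],0,0,0)
o=np.hstack([p(A),p(B)]);print(o.shape);cv2.imwrite("pics/crop.png",o)
```

```text
(358, 794, 3)
```

View pics/crop.png

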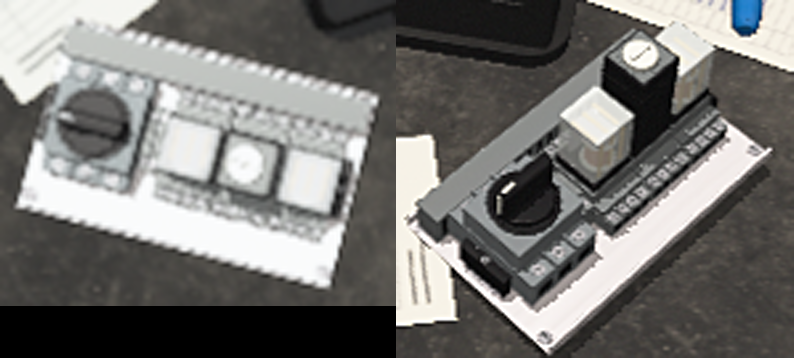

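The crop confirms it. The black case with a white dial stands in the middle socket (socket_2), at (306,290) in top and (377,251) in scene. Clear-cover relays stand on both sides of it, and the isolator bar lies along the rail at about (263,279) in top. Next I measure.

```bash
cat > h.py <<'E'
import numpy as np,cv2
from bench import robot
from scipy.spatial.transform import Rotation as Ro
def ray(n,uv):
    c=robot.get_calibration(n); d=np.array([(uv[0]-c["cx"])/c["fx"],(uv[1]-c["cy"])/c["fy"]]); s=d.copy()
    for _ in range(10): s=d/(1+c["k1"]*(s@s))
    R=c["R"]; v=R.T@np.r_[s,1]; return -R.T@c["t"],v/np.linalg.norm(v)
def onz(n,uv,z):
    o,v=ray(n,uv); return o+v*(z-o[2])/v[2]
def tri(a,b):
    (o,v),(p,w)=ray("top",a),ray("scene",b)
    s=np.linalg.lstsq(np.c_[v,-w],p-o,rcond=None)[0]; x,y=o+s[0]*v,p+s[1]*w
    return (x+y)/2,np.linalg.norm(x-y)
def blob(img,box,lo,hi):
    x0,y0,x1,y1=box; m=cv2.inRange(cv2.cvtColor(img[y0:y1,x0:x1],cv2.COLOR_BGR2HSV),lo,hi)
    k,l,s,c=cv2.connectedComponentsWithStats(m); i=1+np.argmax(s[1:,4]); return c[i]+[x0,y0],s[i]
E
python3 - <<'E'
from h import *
T=cv2.imread("pics/top0.png");S=cv2.imread("pics/scene0.png")
d,s=blob(T,(298,282,315,299),(0,0,185),(180,60,255));print("dial top",d,s)
e,s2=blob(S,(367,243,388,258),(0,0,190),(180,60,255));print("dial scene",e,s2)
P1=onz("top",d,.142);P2=onz("scene",e,.142);print(P1,P2,tri(d,e))
a=onz("top",(243.,302.5),.021);b=onz("top",(329.1,324.7),.021);print("edge",a,b,np.linalg.norm(a-b))
u=(a-b)/np.linalg.norm(a-b)
print("yaw from y axis",np.degrees(np.arctan2(-u[0],u[1])))
# boss ellipse, both views
for n,I,box in(("top",T,(248,262,282,300)),("scene",S,(315,280,355,325))):
    q,s=blob(I,box,(0,0,0),(180,255,75));print(n,q,s,onz(n,q,.09))
Y=u[:2];P=P1[:2]
print("panel origin",P+Y*.038,"iso pred",P+Y*.106)
x0=np.array([Y[1],-Y[0]]);print("edge x rel to dial",(a[:2]-P)@x0,(b[:2]-P)@x0,"ends y",(a[:2]-P)@Y,(b[:2]-P)@Y)
E
```

```text
dial top [306.14482759 290.13103448] [  1   1  15  15 145]
dial scene [376.71559633 249.86238532] [  3   2  14  11 109]
[0.49277828 0.30885032 0.142     ] [0.49419931 0.31364579 0.142     ] (array([0.49416934, 0.30942898, 0.13703659]), np.float64(0.0029342847820836883))
edge [0.46718587 0.46852372 0.021     ] [0.40623123 0.25659618 0.021     ] 0.22051927837226606
yaw from y axis -16.04630159396017
top [265.7654321  281.58024691] [ 7 15 19 12 81] [0.51564    0.40382711 0.09      ]
scene [334.45070423 302.99217527] [  4   0  28  39 639] [0.52088573 0.41230128 0.09      ]
panel origin [0.50328201 0.34536979] iso pred [0.52207817 0.41072042]
edge x rel to dial -0.06873127055949083 -0.06873127055949084 ends y 0.14637820865343937 -0.07414106971882671
```

```bash
cat >> h.py <<'E'
def goal(p,yaw_deg,tilt=None):
    """shift (units of 100 mm, current tool axes) and turn (units of 45 deg) to pose p, pointing down"""
    o=robot.get_obs(); R=Ro.from_euler("xyz",o["ee_rot"]); G=Ro.from_euler("xyz",[np.pi,0,np.radians(yaw_deg)])
    print("shift",np.round(R.inv().apply(np.array(p)-o["tool_pos"])*10,3),"turn",np.round((R.inv()*G).as_rotvec(degrees=True)/45,3),"j",np.round(o["joint_positions"],2),"t",o["time"])
E
python3 - <<'E'
from h import *
a=onz("scene",(341.2,362.1),.021);b=onz("scene",(427.3,286.6),.021)
print(a,b,np.linalg.norm(a-b),np.degrees(np.arctan2(-(a-b)[0],(a-b)[1])))
print("printer corner",onz("top",(330,250),.183),onz("top",(522,185),.183),onz("top",(283,103),.183))
goal((.52,.409,.30),15.3); goal((.52,.409,.30),74)
E
```

```text
[0.47435834 0.47115582 0.021     ] [0.40730721 0.25504969 0.021     ] 0.22626911520414159 -17.23752044913922
printer corner [0.57724023 0.25436176 0.183     ] [ 0.70687806 -0.16714195  0.183     ] [0.90707578 0.3479557  0.183     ]
shift [ 6.094 -8.071 -0.939] turn [-0.002 -0.    -0.   ] j [-1.41  0.09  1.37  0.    1.68 -0.1 ] t 0.1
shift [ 6.094 -8.071 -0.939] turn [-0.002 -0.002 -1.305] j [-1.41  0.09  1.37  0.    1.68 -0.1 ] t 0.1
```

>>> {"method": "move_arm", "body": {
  "motion": [0,0,0,0,0,-0.31,1,0,0,0,0,0,-0.31,1,0,0,0,0,0,-0.31,1,0,0,0,0.22,-0.29,0,1,0,0,0,0.22,-0.29,0,1,0,0,0,0.22,-0.29,0,1,0,0,0,0.22,-0.29,0,1,0,0,0,0.22,-0.29,0,1,0,0,0,0.22,-0.29,0,1,0,0,0,0.22,-0.29,0,1,0,0,0,0.22,-0.29,0,1,0,0,0,0.22,-0.29,0,1]
}}

```text
time: 1.1
tool_pos: [0.2672, -0.2248, 0.2981]
ee_rot: [-3.141, -0.0, 0.266]
wrist_force: [0.6, -0.7, -0.2]
width: 0.0943
finger_force: 0.0
```

>>> {"method": "move_arm", "body": {
  "motion": [0,0,0,0.22,-0.29,0,0.5,0,0,0,0.22,-0.29,0,0.5,0,0,0,0.22,-0.29,0,0.5,0,0,0,0.22,-0.29,0,0.5,0,0,0,0.22,-0.29,0,0.5,0,0,0,0.22,-0.29,0,0.5,0,0,0,0.22,-0.29,0,0.5,0,0,0,0.22,-0.29,0,0.5,0,0,0,0.22,-0.29,0,0.5,0,0,0,0.22,-0.29,0,0.5,0,0,0,0.22,-0.29,0,0.5,0,0,0,0.22,-0.29,0,0.5]
}}

```text
time: 2.1
tool_pos: [0.4301, 0.1807, 0.298]
ee_rot: [3.141, 0.001, 0.268]
wrist_force: [0.4, 0.1, 0.6]
width: 0.047
finger_force: 0.0
```

>>> {"method": "move_arm", "body": {
  "motion": [0,0,-0.145,0,0,0,0.5,0,0,-0.145,0,0,0,0.5,0,0,-0.145,0,0,0,0.5,0,0,-0.145,0,0,0,0.5,0,0,-0.145,0,0,0,0.5,0,0,-0.145,0,0,0,0.5,0,0,-0.145,0,0,0,0.5,0,0,-0.145,0,0,0,0.5,0,0,-0.135,0,0,0,0.5,0,0,0,0,0,0,0.5]
}}

```text
time: 2.93
tool_pos: [0.4298, 0.1786, 0.2979]
ee_rot: [-3.141, 0.001, 1.286]
wrist_force: [0.5, 1.8, -0.8]
width: 0.0473
finger_force: 0.0
```

Run:
```python
from h import *
print(robot.get_obs()["tool_pos"],np.degrees(robot.get_obs()["ee_rot"]))
goal((.5236,.4102,.20),73.5)
```

```text
[0.42984841 0.17864542 0.29785487] [-1.79942159e+02  4.24301490e-02  7.36582731e+01]
shift [2.487 0.249 0.976] turn [-0.001  0.001  0.004] j [ 0.27 -0.1   1.38 -0.    1.87  0.56] t 2.9333
```

>>> {"method": "move_arm", "body": {
  "motion": [0,0,0,0.31,0.03,0,0.5,0,0,0,0.31,0.03,0,0.5,0,0,0,0.31,0.03,0,0.5,0,0,0,0.31,0.03,0,0.5,0,0,0,0.31,0.03,0,0.5,0,0,0,0.31,0.03,0,0.5,0,0,0,0.31,0.03,0,0.5,0,0,0,0.31,0.03,0,0.5,0,0,0,0,0,0.25,0.5,0,0,0,0,0,0.25,0.5,0,0,0,0,0,0.25,0.5,0,0,0,0,0,0.22,0.5]
}}

```text
time: 3.93
tool_pos: [0.5229, 0.4099, 0.1986]
ee_rot: [-3.14, 0.002, 1.281]
wrist_force: [-0.1, 0.6, -0.6]
width: 0.047
finger_force: 0.0
```

Run:
```python
from h import *
goal((.5236,.4102,.09),73.5)
T=robot.snapshot("top")[:,:,::-1];S=robot.snapshot("scene")[:,:,::-1]
A=cv2.resize(T[230:330,210:345],None,fx=2.9,fy=2.9,interpolation=2);B=cv2.resize(S[170:370,250:440],None,fx=2.1,fy=2.1,interpolation=2)
h=max(len(A),len(B));p=lambda i:cv2.copyMakeBorder(i,0,h-len(i),0,0,0)
cv2.imwrite("pics/c2.png",np.hstack([p(A),p(B)]))
```

```text
shift [0.008 0.008 1.086] turn [-0.002  0.003 -0.002] j [ 0.58  0.35  1.07 -0.    1.72  0.87] t 3.9333
```

View pics/c2.png

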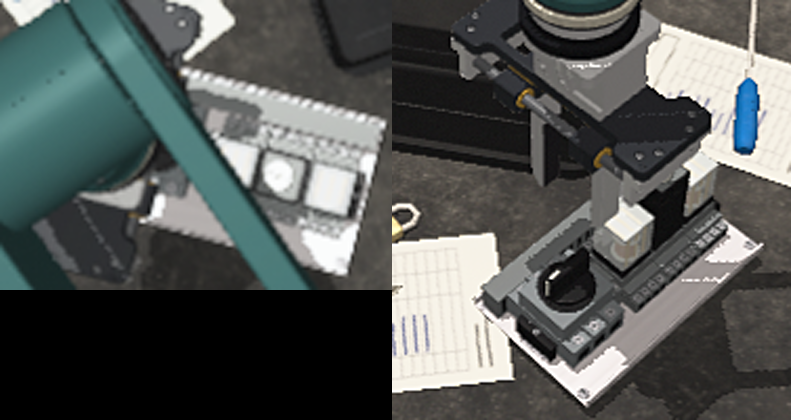

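The arm hides the isolator in the top view. In the scene view the handle is free at crop (565,280) with the fingers above it. I'll descend.

>>> {"method": "move_arm", "body": {
  "motion": [0,0,0,0,0,0.2,0.5,0,0,0,0,0,0.2,0.5,0,0,0,0,0,0.2,0.5,0,0,0,0,0,0.2,0.5,0,0,0,0,0,0.14,0.5,0,0,0,0,0,0.14,0.5,0,0,0,0,0,0,0.5]
}}

```text
time: 4.62
tool_pos: [0.5223, 0.409, 0.0912]
ee_rot: [-3.139, 0.004, 1.282]
wrist_force: [-0.5, 0.1, -0.7]
width: 0.0472
finger_force: 0.0
```

>>> {"method": "move_arm", "body": {
  "motion": [0,0,0,0,0,0,0,0,0,0,0,0,0,0,0,0,0,0,0,0,0,0,0,0,0,0,0,0,0,0,0,0,0,0,0]
}}

```text
time: 5.03
tool_pos: [0.5238, 0.4101, 0.0947]
ee_rot: [3.14, -0.001, 1.284]
wrist_force: [0.5, -0.5, 0.9]
width: 0.0173
finger_force: 0.0
```

>>> {"method": "move_arm", "body": {
  "motion": [0,0,0,0,0,0,0,0,0,0,0,0,0,0,0,0,0,0,0,0,0,0,0,0,0,0,0,0]
}}

```text
time: 5.37
tool_pos: [0.523, 0.4102, 0.0943]
ee_rot: [-3.141, -0.001, 1.284]
wrist_force: [-3.5, 1.5, 4.7]
width: 0.0109
finger_force: 30.0
```

Gripped at a width of 10.9 mm. Next, turn counter-clockwise.

>>> {"method": "move_arm", "body": {
  "motion": [0,0,-0.15,0,0,0,0,0,0,-0.15,0,0,0,0,0,0,-0.15,0,0,0,0,0,0,-0.15,0,0,0,0,0,0,-0.15,0,0,0,0,0,0,-0.15,0,0,0,0]
}}

```text
time: 5.87
tool_pos: [0.5237, 0.4103, 0.0943]
ee_rot: [3.14, -0.001, 1.996]
wrist_force: [-0.0, 0.1, 3.0]
width: 0.0104
finger_force: 30.0
```

>>> {"method": "move_arm", "body": {
  "motion": [0,0,-0.15,0,0,0,0,0,0,-0.15,0,0,0,0,0,0,-0.15,0,0,0,0,0,0,-0.15,0,0,0,0,0,0,-0.15,0,0,0,0,0,0,-0.15,0,0,0,0,0,0,-0.15,0,0,0,0,0,0,0,0,0,0,0]
}}

```text
time: 6.53
tool_pos: [0.5243, 0.4109, 0.0943]
ee_rot: [3.138, 0.002, 2.818]
wrist_force: [0.4, 2.5, 2.7]
width: 0.0108
finger_force: 30.0
```

>>> {"method": "move_arm", "body": {
  "motion": [0,0,0,0,0,0,0.35,0,0,0,0,0,0,0.35,0,0,0,0,0,0,0.35,0,0,0,0,0,0,0.35,0,0,0,0,0,-0.3,0.35,0,0,0,0,0,-0.3,0.35,0,0,0,0,0,-0.3,0.35,0,0,0,0,0,-0.3,0.35,0,0,0,0,0,-0.3,0.35,0,0,0,0,0,-0.1,0.35]
}}

```text
time: 7.37
tool_pos: [0.5245, 0.4102, 0.2592]
ee_rot: [3.135, 0.005, 2.814]
wrist_force: [0.3, 0.2, 0.8]
width: 0.0329
finger_force: 0.0
```

>>> {"method": "move_arm", "body": {
  "motion": [0,0,0.155,-0.16,0,0,0.9,0,0,0.155,-0.16,0,0,0.9,0,0,0.155,-0.16,0,0,0.9,0,0,0.155,-0.16,0,0,0.9,0,0,0.155,0,0,0,0.9,0,0,0.155,0,0,0,0.9,0,0,0.155,0,0,0,0.9,0,0,0.155,0,0,0,0.9,0,0,0.155,0,0,0,0.9,0,0,0.155,0,0,0,0.9,0,0,0.155,0,0,0,0.9,0,0,0.155,0,0,0,0.9]
}}

```text
time: 8.37
tool_pos: [0.5785, 0.3785, 0.2514]
ee_rot: [-3.14, 0.002, 1.348]
wrist_force: [-0.6, 0.7, -0.3]
width: 0.0846
finger_force: 0.0
```

Run:
```python
from h import *
S=robot.snapshot("scene")[:,:,::-1]; T=robot.snapshot("top")[:,:,::-1]
cv2.imwrite("pics/t3.png",T)
goal((.4935,.3086,.26),73.5)
A=cv2.resize(T[230:330,210:345],None,fx=2.9,fy=2.9,interpolation=2);B=cv2.resize(S[170:370,250:440],None,fx=2.1,fy=2.1,interpolation=2)
h=max(len(A),len(B));p=lambda i:cv2.copyMakeBorder(i,0,h-len(i),0,0,0)
cv2.imwrite("pics/c3.png",np.hstack([p(A),p(B)]))
```

```text
shift [-0.866 -0.679 -0.081] turn [-0.002  0.003  0.091] j [ 0.5   0.42  0.88 -0.    1.85  0.71] t 8.4667
```

View pics/c3.png

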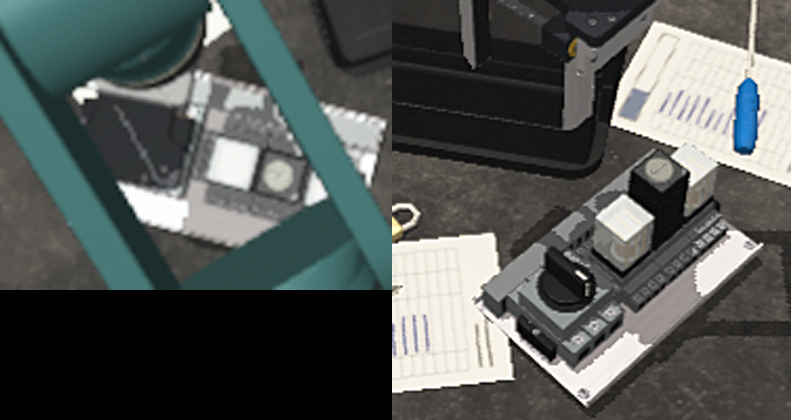

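The handle at crop (568,278) now lies across the rail. The timer (658,195) and both plain relays are still seated.

>>> {"method": "move_arm", "body": {
  "motion": [0,0,0.09,-0.22,-0.17,0,0.9,0,0,0,-0.22,-0.17,0,0.9,0,0,0,-0.22,-0.17,0,0.9,0,0,0,-0.2,-0.17,0,0.9,0,0,0,0,0,0,0.9,0,0,0,0,0,0,0.9]
}}

```text
time: 8.97
tool_pos: [0.4895, 0.3135, 0.2533]
ee_rot: [3.141, 0.0, 1.286]
wrist_force: [0.0, 0.9, -0.8]
width: 0.0845
finger_force: 0.0
```

Run:
```python
from h import *
print(np.degrees(robot.get_obs()["ee_rot"]))
goal((.494,.3086,.10),73.6)
```

```text
[1.79994510e+02 9.59344170e-03 7.36757548e+01]
shift [-0.034  0.057  1.533] turn [0.    0.    0.002] j [ 0.47  0.15  1.2  -0.    1.78  0.76] t 8.9667
```

>>> {"method": "move_arm", "body": {
  "motion": [0,0,0,-0.034,0.057,0.2,0.9,0,0,0,0,0,0.25,0.9,0,0,0,0,0,0.25,0.9,0,0,0,0,0,0.25,0.9,0,0,0,0,0,0.25,0.9,0,0,0,0,0,0.18,0.9,0,0,0,0,0,0.15,0.9,0,0,0,0,0,0,0.9]
}}

```text
time: 9.63
tool_pos: [0.4933, 0.3084, 0.0953]
ee_rot: [-3.136, 0.006, 1.285]
wrist_force: [-0.7, 0.3, 0.0]
width: 0.0845
finger_force: 0.0
```

>>> {"method": "move_arm", "body": {
  "motion": [0,0,0,0,0,0,0.3,0,0,0,0,0,0,0.3,0,0,0,0,0,0,0.3,0,0,0,0,0,0,0.3,0,0,0,0,0,0,0.3,0,0,0,0,0,0,0.3,0,0,0,0,0,0,0.3,0,0,0,0,0,0,0.3,0,0,0,0,0,0,0.3]
}}

```text
time: 10.38
tool_pos: [0.4947, 0.3093, 0.1007]
ee_rot: [-3.141, -0.0, 1.284]
wrist_force: [-2.0, -0.0, 1.6]
width: 0.0359
finger_force: 29.9
```

Gripped at 35.9 mm, which is the case width. Next I pull straight up.

>>> {"method": "move_arm", "body": {
  "motion": [0,0,0,0,0,-0.05,0.2,0,0,0,0,0,-0.05,0.2,0,0,0,0,0,-0.05,0.2,0,0,0,0,0,-0.05,0.2,0,0,0,0,0,-0.05,0.2,0,0,0,0,0,-0.05,0.2,0,0,0,0,0,-0.1,0.2,0,0,0,0,0,-0.1,0.2,0,0,0,0,0,-0.1,0.2,0,0,0,0,0,-0.2,0.2,0,0,0,0,0,-0.2,0.2,0,0,0,0,0,-0.2,0.2]
}}

```text
time: 11.38
tool_pos: [0.4948, 0.3092, 0.2222]
ee_rot: [3.141, -0.0, 1.284]
wrist_force: [0.5, 0.6, -0.8]
width: 0.0357
finger_force: 29.9
```

>>> {"method": "move_arm", "body": {
  "motion": [0,0,0,0,0,-0.3,0.2,0,0,0,0,0,-0.3,0.2,0,0,0,0,0,-0.3,0.2,0,0,0,0,0,-0.3,0.2,0,0,0,0,0,-0.3,0.2,0,0,0,0,0,-0.3,0.2,0,0,0,0,0,-0.3,0.2,0,0,0,0,0,0,0.2]
}}

```text
time: 12.05
tool_pos: [0.495, 0.3093, 0.4389]
ee_rot: [3.131, -0.009, 1.284]
wrist_force: [-0.4, -0.4, -0.0]
width: 0.036
finger_force: 29.9
```

Run:
```python
from h import *
goal((.40,.32,.42),np.degrees(np.arctan2(.32,.40))+90)
T=robot.snapshot("top")[:,:,::-1];S=robot.snapshot("scene")[:,:,::-1]
cv2.imwrite("pics/s4.png",S)
```

```text
shift [-0.168 -0.944  0.178] turn [ 0.018 -0.005 -1.224] j [ 0.46  0.24  0.72 -0.    2.16  0.75] t 12.05
```

View pics/s4.png

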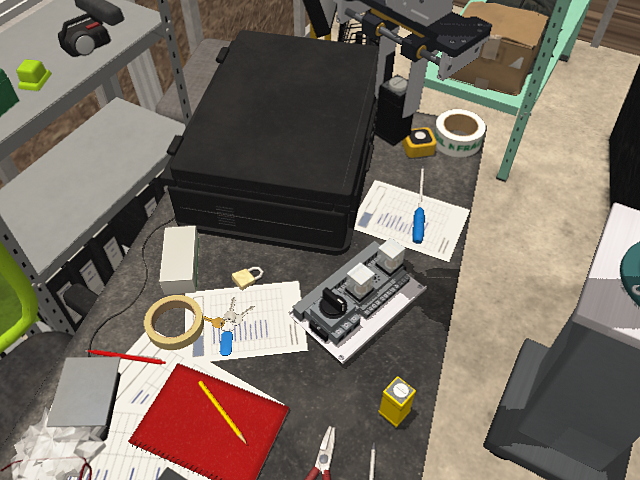

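The timer hangs in the fingers at (395,108). Its socket is empty, and the two plain relays are still seated at (360,280) and (391,255). I'll turn the wrist to neutral, then tilt outward.

>>> {"method": "move_arm", "body": {
  "motion": [0,0,-0.12,0,0,0,0.2,0,0,-0.12,0,0,0,0.2,0,0,-0.12,0,0,0,0.2,0,0,-0.12,0,0,0,0.2,0,0,-0.12,0,0,0,0.2,0,0,-0.12,0,0,0,0.2,0,0,-0.12,0,0,0,0.2,0,0,-0.11,0,0,0,0.2]
}}

```text
time: 12.82
tool_pos: [0.4945, 0.3091, 0.4278]
ee_rot: [-3.137, 0.0, 2.035]
wrist_force: [-0.0, 0.2, -0.6]
width: 0.0358
finger_force: 29.9
```

>>> {"method": "move_arm", "body": {
  "motion": [-0.1,0,0,0,0,0,0.2,-0.1,0,0,0,0,0,0.2,-0.1,0,0,0,0,0,0.2,-0.1,0,0,0,0,0,0.2,-0.1,0,0,0,0,0,0.2,-0.1,0,0,0,0,0,0.2,-0.1,0,0,0,0,0,0.2,-0.1,0,0,0,0,0,0.2]
}}

```text
time: 13.48
tool_pos: [0.4939, 0.3088, 0.4276]
ee_rot: [2.513, 0.0, 2.03]
wrist_force: [0.9, 0.3, -0.9]
width: 0.036
finger_force: 29.9
```

Run:
```python
from h import *
o=robot.get_obs();print(o["joint_positions"].round(2),Ro.from_euler("xyz",o["ee_rot"]).as_matrix().round(2),o["tool_pos"])
```

```text
[ 0.46 -0.27  1.39 -0.    1.39  0.  ] [[-0.44  0.73  0.53]
 [ 0.9   0.36  0.26]
 [-0.    0.59 -0.81]] [0.49394087 0.30884823 0.4276088 ]
```

>>> {"method": "move_arm", "body": {
  "motion": [-0.1,0,0,0,0.1,0.06,0.2,-0.1,0,0,0,0.1,0.06,0.2,-0.1,0,0,0,0.1,0.08,0.2,-0.1,0,0,0,0.08,0.1,0.2,-0.1,0,0,0,0.06,0.1,0.2,-0.1,0,0,0,0.04,0.1,0.2,-0.1,0,0,0,0.03,0.1,0.2,-0.1,0,0,0,0.02,0.1,0.2,-0.08,0,0,0,0,0.06,0.2,-0.05,0,0,0,0,0,0.2,0,0,0,0,0,0,0.2,0,0,0,0,0,0,0.2]
}}

```text
time: 14.48
tool_pos: [0.5811, 0.3519, 0.4211]
ee_rot: [1.79, 0.0, 2.03]
wrist_force: [0.3, -0.3, -1.2]
width: 0.0359
finger_force: 29.9
```

Run:
```python
from h import *
o=robot.get_obs();print(o["joint_positions"].round(2),Ro.from_euler("xyz",o["ee_rot"]).as_matrix().round(2),o["tool_pos"],o["qvel"].round(3))
cv2.imwrite("pics/s5.png",robot.snapshot("scene")[:,:,::-1])
```

```text
[ 0.46 -0.39  1.9  -0.01  0.28  0.01] [[-0.44  0.19  0.88]
 [ 0.9   0.1   0.43]
 [-0.    0.98 -0.22]] [0.58105545 0.35185495 0.42105927] [ 0.001 -0.01  -0.065 -0.    -0.006  0.001]
```

View pics/s5.png

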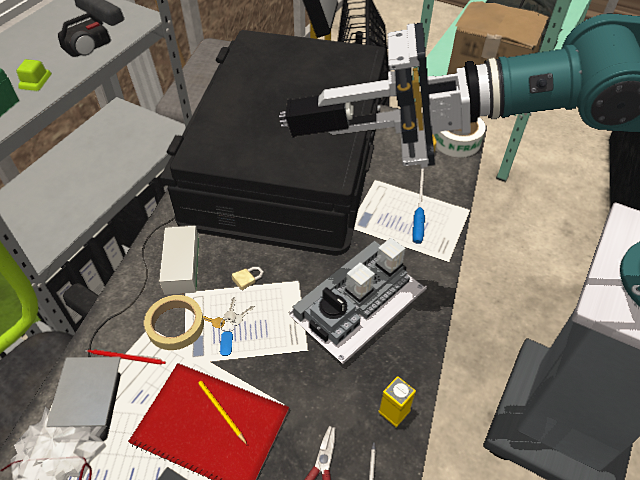

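The timer is held on its side with its pins exposed at (285,120), well above the printer. The isolator bar is across the rail and both relays are seated. I'll let it settle, then hand in.

>>> {"method": "move_arm", "body": {
  "motion": [0,0,0,0,0,0,0.2,0,0,0,0,0,0,0.2,0,0,0,0,0,0,0.2,0,0,0,0,0,0,0.2,0,0,0,0,0,0,0.2,0,0,0,0,0,0,0.2]
}}

```text
time: 15.03
tool_pos: [0.5817, 0.3522, 0.4262]
ee_rot: [1.783, 0.0, 2.03]
wrist_force: [-0.5, -0.5, -1.1]
width: 0.0359
finger_force: 29.9
```

```bash
python3 -c "
from bench import robot
print(robot.get_obs()['qvel'].round(4)); print(robot.close_job())"
```

```text
[ 0.0001  0.0034  0.0045 -0.0007 -0.0005 -0.0001]
the job is handed in; nothing more can be done
None
```

I handed the job in at about 15 s (no verdict came back): the isolator is off, and the timing relay is held still on its side about 0.4 m up, clear above the printer, with both other relays still plugged in.

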